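# Load a wood sample through the sprung flap of the moisture tester

### The arm

A 6-joint arm with a two-finger parallel gripper is mounted at the origin on a cart in front of the work surface, level with it; the furniture and walls round the work are solid. World frame = base frame: x ahead of the robot, y to its left, z up, the work surface at z = 0. Lengths are in mm, angles in degrees, forces in N, time in s.
With the tool pointing down it reaches from about 350 to 850 mm from the base axis. Payload 8.1 kg.
Tool frame: the origin (TCP) lies at the very end of the fingers, on their centre line; the grasp point (between the pads) lies 19 mm behind it; z points along the fingers, y is the line along which they close (so a half turn about z gives the same grasp; the last joint's range is limited). The gripper opens to 85 mm and grips with 20 to 120 N. Pads are 22 mm wide; open, the fingers measure 114 mm over their backs; the gripper's body (76 mm by 85 mm) begins 54 mm behind the grasp point. The pads swing forward as they close: fully open they stand 13 mm farther back than shut.
Start: joints at [-68.205, 7.471, 85.268, -0, 87.261, -4.893], TCP at [269.502, -536.072, 203.392] pointing down, gripper open.
Joint ranges: [-169.43, 169.43], [-51.17, 129.36], [1.28, 143.12], [-76.62, 256.62], [0, 156.53], [-152.29, 152.29]. Speed limits (degrees/s): [136.94, 136.94, 159.86, 180, 180, 180].

### API

Orientations are given as [roll, pitch, yaw] about the fixed x, y, z axes, in that order (R = Rz(yaw) Ry(pitch) Rx(roll)).
In Python, from bench import * gives the robot as it stands.
- The arm moves only by the tool play_rows, never from a script. Its argument "increments" is a list of rows, each a list of 3 entries, a list of its own where there are three numbers: the gripper's target within -1 to 1 (fully open at 1, half-way at 0, shut at -1), then the shift along the tool's x, y, z in mm, then the turn about the tool's z in rad. A call has 1 to 12 rows; each row shifts and turns the commanded pose from where the row before left it, along the tool's axes as they then stand; what a row does not reach is not made up. A row lasts 1/12 s, in which the tool goes at most 41.7 mm and 7.16 degrees, less where a joint would pass 70% of its speed; a pose out of reach is approached as far as the arm can. A call is refused whole if a number of a shift passes 41.7 or a number of a turn 0.125, either way. A call with a gripper value outside its range is refused whole. The fingers move at their own pace and stop on an object; "force" is the grip in N (left out, the last holds). Time passes only in rows, so rows that do not move let the fingers close. It gives the time, the measured TCP pose, the force, the opening and the grip force at its end, in the units of the state.
- sense(): the state, without advancing time (a new reading comes with each control period).
- snapshot(name): name is "side" or "top"; returns a dict with "color" (480x640x3 uint8, red, green, blue), "intrinsics" (3x3 intrinsics, pixels), "world_from_camera" (4x4, takes a point from camera to world coordinates). Camera axes: x right, y down, z forward; pixel columns grow to the right and rows downward; lengths in mm; the calibration is good to about 2 mm. A picture is of the moment at which its call begins. There is no depth.
- hand_in(): hands the job in; it is judged then, once.
Trained networks look in a picture, given as the dict that the camera call returned (one of the last four; its "shot" number tells which), for a name from the list of things; names that differ only in an ending like _2 or _b are one class to them, and where a whole thing is asked for, a point or a joint stands for the part that bears it (a point fixed in the world has none). Each returns a list of dicts, best first, with "p" (0 to 1); they miss things now and then, are a little off and sometimes report something else, mostly with a low value. They report only what shows in the picture. A call takes as long as a camera call. They do not tell look-alikes from the thing itself.
- find_in(query, picture): "xyz" ([x, y, z] in mm, in the coordinates of the camera as it stood for that picture, good to about 4 mm: the middle of the surface that is visible of it).
- regions_of(query, picture): "mask" (480x640 bool, what is visible of it).
- pinpoint(query, picture): "xyz" ([x, y, z] in mm, in the coordinates of the camera as it stood for that picture, good to about 4 mm: a listed point, or the origin of a listed thing).
The state is a dict: "time": time; "joint_pos": joint angles; "qd": joint speeds; "joint_efforts": joint torques, N m; "tool_pos": TCP position; "tcp_rot": TCP orientation; "ft_force": force on the tool from outside, world axes, zero at the start; "wrist_torque": the same for the moment, N m; "finger_gap": finger opening in mm; "grip_force": force on a finger pad.
Only numpy, scipy, OpenCV 4.12 (cv2) and the standard library are available. Lean on these libraries where they do the work, as an engineer would, in place of code of your own. Each camera call takes 0.05 s, during which the arm holds its last target. There are 200 camera calls.

### The job

Put the smaller, flatter of the two wooden blocks in the middle of the bench into the moisture tester for a reading: lay it flat on the bench in front of the mouth and push it straight in, end first, through the sprung flap until it meets the stop inside. Let go of it there, with the flap resting on it and its rear half standing out of the mouth. Leave the larger block where it is.

Things in the scene. Friction and masses are not known exactly. Their poses are not given: they have to be found in the camera images.
- sample_mid (a point): Centre of the block to be tested, the smaller, flatter of the two wooden blocks in mid-bench: pale wood, 110 mm long, 50 wide, 30 high, lying flat on the bench (this point 15 mm above it). Its y axis runs along the length, x across the width, z up. Loose, 0.07 to 0.14 kg; either end may go in first. Grasp it across its width in the 45 mm that stay outside
- spare_mid (a point): Centre of the other wooden block, which is left alone: browner, 130 mm long, 60 mm wide, 45 mm high, lying flat; this point is 22.5 mm above its underside, y along its length
- tester: Moisture tester, a low grey box fixed to the bench, 142 mm wide, 105 deep, roof 58 high (88 from 54 mm behind the front). Origin: bench height, middle of the mouth, in its front face; x points into the chamber, y left, z up. Mouth 80 mm wide, 46 high, no floor: the block slides on the bench. Stop 50 mm behind the front: a block fully home has its centre 5 mm in front of the origin (x = -5 mm)
- flap (a joint): Angle of the flap, a metal leaf 76 mm wide, 43 long, that covers the mouth; hinged at its top, 46 mm above the bench, 5 mm behind the front. 0 is shut (hanging upright), positive swings inward and up; never outward. A light spring shuts it: the block needs about 2 N to push it in. Resting on the block it stands at about 1.2 rad
Not all that is in view belongs to the job. What is shaped like the part that bears sample_mid but green is not meant.

How it is judged:
By the outcome, as a careful person would: the job done as asked, in the order asked, and still so for the second after the job is handed in, with the robot touching nothing.
It also fails if it takes over 35 s, if anything falls off the work surface, if the arm or the gripper's body presses on something with over 40 N, if the wrist force passes 120 N, or if a joint passes its speed limit or range.

## Working session

There is one attempt and no reset: what is moved stays moved. The work goes in short steps, Python scripts to look and compute and a tool call to move; the robot and the scene stay as the last step left them, time stands still between calls to the robot, and variables do not carry over. Pictures are saved under pics/ and viewed, at most 10 in all, crops included, and the job is handed in when it is done.

Besides the shell and the picture viewer there is one more tool, called after "Request:" in YAML: its name, and indented under it one key for each argument. play_rows: Moves the arm, as the interface text tells. Its arguments: {"type":"object","properties":{"increments":{"type":"array","items":{"type":"array"}},"force":{"type":"number"}},"required":["increments"]}

```bash
mkdir -p pics; cat > h.py <<'E'
from bench import *
import numpy as np, cv2
def w(s,p): return (np.array(s["world_from_camera"])@np.r_[p,1])[:3]
def uv(s,P):
    c=np.linalg.inv(s["world_from_camera"])@np.r_[P,1]; q=np.array(s["intrinsics"])@c[:3]; return q[:2]/q[2]
def ray(s,u,v,z):
    T=np.array(s["world_from_camera"]); d=T[:3,:3]@np.linalg.inv(s["intrinsics"])@np.array([u,v,1.]); return T[:3,3]+d*(z-T[2,3])/d[2]
E
python3 - <<'E'
from h import *
for n in("top","side"):
    s=snapshot(n); cv2.imwrite(f"pics/{n}0.png",s["color"][:,:,::-1])
    print(n,np.array(s["world_from_camera"]).round(1).tolist())
    for q in("sample_mid","spare_mid","tester"):
        for r in pinpoint(q,s)[:4]: print("pin",q,round(r["p"],2),w(s,r["xyz"]).round(0),uv(s,w(s,r["xyz"])).round(0))
    for q in("sample_mid","spare_mid","tester"):
        for r in regions_of(q,s)[:4]:
            m=r["mask"].astype(np.uint8); c=max(cv2.findContours(m,0,2)[0],key=cv2.contourArea); b=cv2.boxPoints(cv2.minAreaRect(c))
            print("reg",q,round(r["p"],2),m.sum(),b.round(0).tolist(), [ray(s,*x,30)[:2].round(0).tolist() for x in b])
E
```

```text
top [[0.0, -1.0, 0.1, 392.4], [-1.0, -0.0, 0.0, -164.0], [-0.0, -0.1, -1.0, 1060.2], [0.0, 0.0, 0.0, 1.0]]
pin sample_mid 0.77 [ 357. -405.   17.] [464. 313.]
pin sample_mid 0.57 [537.  69.  17.] [201. 213.]
pin spare_mid 0.76 [ 474. -104.   20.] [295. 247.]
pin spare_mid 0.25 [ 575. -333.    1.] [420. 194.]
pin tester 0.75 [ 577. -331.    1.] [418. 192.]
reg sample_mid 0.71 1875 [[186.0, 180.0], [218.0, 180.0], [218.0, 241.0], [186.0, 241.0]] [[596.0, 95.0], [596.0, 37.0], [484.0, 35.0], [484.0, 93.0]]
reg spare_mid 0.79 2564 [[262.0, 274.0], [294.0, 207.0], [327.0, 222.0], [295.0, 289.0]] [[425.0, -46.0], [546.0, -103.0], [518.0, -161.0], [398.0, -104.0]]
reg tester 0.62 4924 [[381.0, 188.0], [391.0, 120.0], [468.0, 132.0], [457.0, 200.0]] [[580.0, -258.0], [706.0, -279.0], [682.0, -417.0], [558.0, -395.0]]
side [[-1.0, -0.2, 0.2, 221.8], [-0.3, 0.6, -0.8, 698.5], [0.0, -0.8, -0.6, 732.6], [0.0, 0.0, 0.0, 1.0]]
pin sample_mid 0.88 [ 358. -412.   18.] [398. 190.]
pin sample_mid 0.86 [542.  62.  16.] [248. 313.]
pin spare_mid 0.65 [ 473. -102.   20.] [312. 261.]
pin tester 0.64 [ 579. -332.   -0.] [298. 199.]
reg sample_mid 0.93 1029 [[371.0, 190.0], [382.0, 169.0], [425.0, 193.0], [414.0, 214.0]] [[416.0, -374.0], [410.0, -473.0], [293.0, -398.0], [306.0, -309.0]]
reg sample_mid 0.8 1908 [[210.0, 322.0], [218.0, 291.0], [283.0, 306.0], [275.0, 338.0]] [[588.0, 114.0], [609.0, 39.0], [482.0, 42.0], [469.0, 115.0]]
reg spare_mid 0.57 2381 [[272.0, 256.0], [292.0, 224.0], [354.0, 262.0], [334.0, 295.0]] [[550.0, -83.0], [548.0, -196.0], [391.0, -112.0], [404.0, -14.0]]
reg tester 0.59 2917 [[239.0, 201.0], [255.0, 144.0], [317.0, 162.0], [301.0, 219.0]] [[688.0, -240.0], [752.0, -496.0], [571.0, -457.0], [534.0, -217.0]]
```

View pics/top0.png

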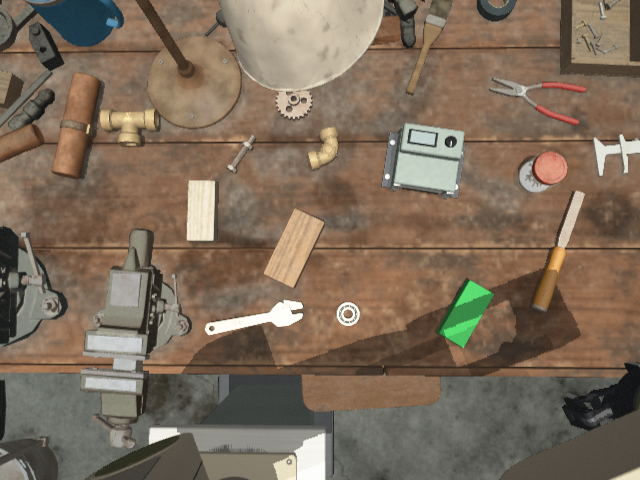

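View pics/side0.png

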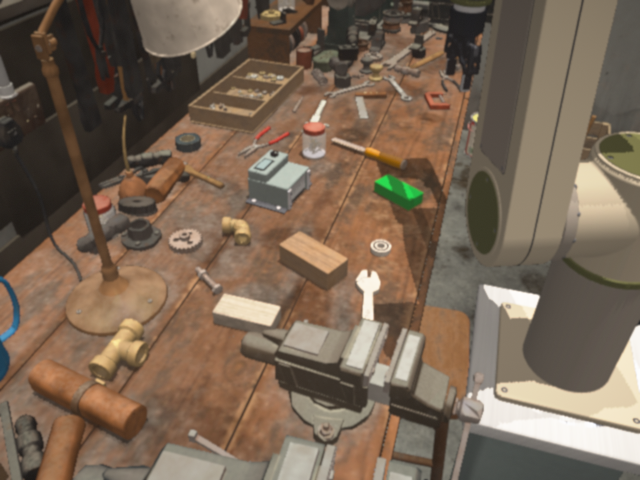

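The top view shows the pale block at about (201,211), the brown spare at (295,248), the tester at (430,160) with its mouth facing the robot, and the green decoy at (466,313). Next I fit the block and tester poses by silhouette.

```bash
cat >> h.py <<'E'
from scipy.optimize import minimize
def sil(s,p,boxes):
    m=np.zeros((480*4,640*4),np.uint8); a=np.radians(p[2]); c,n=np.cos(a),np.sin(a)
    for x0,x1,y0,y1,z0,z1 in boxes:
        P=[uv(s,[p[0]+c*x-n*y,p[1]+n*x+c*y,z]) for x in(x0,x1) for y in(y0,y1) for z in(z0,z1)]
        cv2.fillConvexPoly(m,cv2.convexHull(np.round(np.array(P)*4+1.5).astype(np.int32)),1)
    return m>0
def fit(views,p0,boxes):
    big=[(s,cv2.resize(m.astype(np.uint8),None,fx=4,fy=4,interpolation=0)>0) for s,m in views]
    def f(p):
        e=0
        for s,M in big:
            q=sil(s,p,boxes); e+=1-(q&M).sum()/(q|M).sum()
        return e/len(big)
    best=None
    for d in(-4,0,4):
        r=minimize(f,np.array(p0)+[0,0,d],method="Nelder-Mead",options=dict(initial_simplex=np.array(p0)+[0,0,d]+np.array([[0,0,0],[8,0,0],[0,8,0],[0,0,6]]),xatol=.1,fatol=1e-4))
        if best is None or r.fun<best.fun: best=r
    return best.x.round(1),round(best.fun,3)
SB=[(-25,25,-55,55,0,30)]
TB=[(0,105,-71,71,0,58),(54,105,-71,71,0,88)]
def mask(q,s,P):
    u=uv(s,P).astype(int); R=[r for r in regions_of(q,s) if cv2.dilate(r["mask"].astype(np.uint8),np.ones((9,9)))[u[1],u[0]]]
    return R[0]["mask"] if R else None
E
python3 - <<'E'
from h import *
S=[snapshot(n) for n in("top","side")]
for nm,q,P,p0,B in(("s","sample_mid",[540,65,15],[540,65,-90],SB),("t","tester",[630,-340,58],[578,-331,-9],TB)):
    v=[(s,m) for s in S if (m:=mask(q,s,P)) is not None]
    print(nm,len(v),fit(v,p0,B),[fit([x],p0,B) for x in v])
# lamp shade triangulation
A=[]
for s,(u,v) in zip(S,((300,35),(188,20))):
    T=np.array(s["world_from_camera"]); d=T[:3,:3]@np.linalg.inv(s["intrinsics"])@[u,v,1]; A.append((T[:3,3],d/np.linalg.norm(d)))
M=np.c_[A[0][1],-A[1][1]]; t=np.linalg.lstsq(M,A[1][0]-A[0][0],rcond=None)[0]; print("shade",[(a[0]+a[1]*k).round() for a,k in zip(A,t)])
t=S[0]["color"][100:220,360:490,::-1]; cv2.imwrite("pics/tt.png",cv2.resize(t,None,fx=5,fy=5,interpolation=2))
print(sense()["tcp_rot"])
E
```

```text
s 2 (array([541. ,  67.3, -90.9]), np.float64(0.08)) [(array([540.6,  67.8, -89.9]), np.float64(0.051)), (array([541.7,  64.9, -89.7]), np.float64(0.092))]
t 2 (array([ 573.3, -333.9,   -1.3]), np.float64(0.189)) [(array([ 573.3, -322.8,   -8.3]), np.float64(0.177)), (array([ 573.7, -340.5,    2.8]), np.float64(0.17))]
shade [array([ 675., -133.,  448.]), array([ 690., -127.,  456.])]
[-1.79997999e+02 -1.94016773e-03  2.66904478e+01]
```

View pics/tt.png

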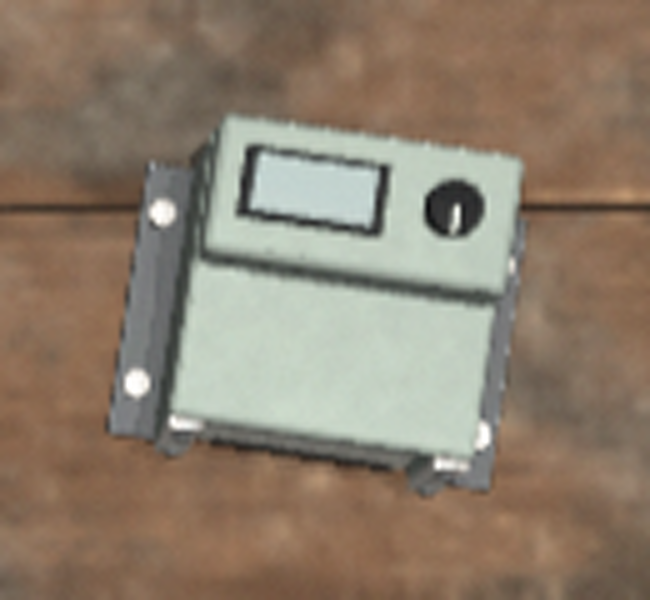

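The crop shows the tester's roof front edge running from crop (172,415) to (477,457), with side flanges and two small lugs in front of the mouth. I'll place the tester frame from the roof corners.

```bash
python3 - <<'E'
from h import *
s=snapshot("top"); P=lambda u,v,z: ray(s,u/5-.4+360,v/5-.4+100,z)
a,b=P(172,415,58),P(477,457,58); d=(a-b)[:2]; print("roof",a.round(1),b.round(1),np.linalg.norm(d).round(1),"mid",((a+b)/2).round(1),"yaw",np.degrees(np.arctan2(-d[0],d[1])).round(1))
a,b=P(230,115,88),P(524,157,88); d=(a-b)[:2]; print("back",a.round(1),b.round(1),np.linalg.norm(d).round(1),"mid",((a+b)/2).round(1),"yaw",np.degrees(np.arctan2(-d[0],d[1])).round(1))
a,b=P(110,433,3),P(490,490,3); d=(a-b)[:2]; print("flange",a.round(1),b.round(1),"mid",((a+b)/2).round(1),"yaw",np.degrees(np.arctan2(-d[0],d[1])).round(1))
for x in((162,455),(185,455),(412,492),(432,495)): print("lug",P(*x,0).round(0))
print(s["world_from_camera"][:3,:3].round(3).tolist() if hasattr(s["world_from_camera"],'round') else '')
s=snapshot("side"); t=s["color"][130:230,225:345,::-1]; cv2.imwrite("pics/ts.png",cv2.resize(t,None,fx=6,fy=6,interpolation=2))
E
```

```text
roof [ 584.7 -279.2   58. ] [ 569.5 -385.1   58. ] 106.9 mid [ 577.1 -332.1   58. ] yaw -8.2
back [ 683.3 -296.7   88. ] [ 667.9 -396.5   88. ] 101.0 mid [ 675.6 -346.6   88. ] yaw -8.7
flange [ 588.5 -262.6    3. ] [ 566.9 -401.7    3. ] mid [ 577.7 -332.1    3. ] yaw -8.8
lug [ 581. -282.    0.]
lug [ 581. -291.    0.]
lug [ 567. -374.    0.]
lug [ 566. -381.    0.]
[[0.003, -0.996, 0.094], [-1.0, -0.0, 0.031], [-0.031, -0.094, -0.995]]
```

View pics/ts.png

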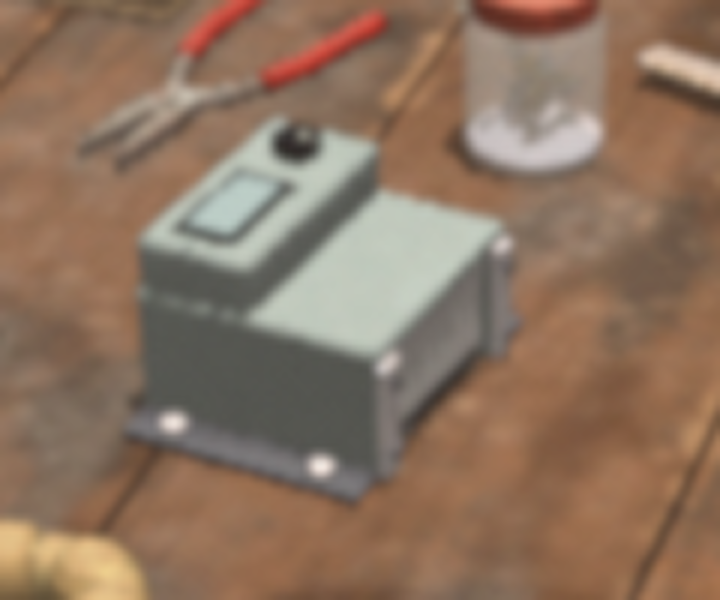

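Request:
play_rows:
  increments:
    - [0.65,[0,0,0],0.1165]
    - [0.65,[0,0,0],0.1165]
    - [0.65,[0,0,0],0.1165]
    - [0.65,[0,0,0],0.1165]
    - [0.65,[13.25,-33.5,0],0]
    - [0.65,[13.25,-33.5,0],0]
    - [0.65,[13.25,-33.5,0],0]
    - [0.65,[13.25,-33.5,0],0]
    - [0.65,[13.25,-33.5,0],0]
    - [0.65,[13.25,-33.5,0],0]
    - [0.65,[13.25,-33.5,0],0]
    - [0.65,[13.25,-33.5,0],0]

```text
time: 2.1
tool_pos: [375.9, -266.5, 203.6]
tcp_rot: [180.0, -0.0, -0.0]
ft_force: [0.6, 0.1, 0.4]
finger_gap: 70.3
grip_force: 0.0
```

Request:
play_rows:
  increments:
    - [0.65,[13.25,-33.5,0],0]
    - [0.65,[13.25,-33.5,0],0]
    - [0.65,[13.25,-33.5,0],0]
    - [0.65,[13.25,-33.5,0],0]
    - [0.65,[13.25,-33.5,0],0]
    - [0.65,[13.25,-33.5,0],0]
    - [0.65,[13.25,-33.5,0],0]
    - [0.65,[13.25,-33.5,0],0]
    - [0.65,[13.25,-33.5,0],0]
    - [0.65,[13.25,-33.5,0],0]
    - [0.65,[0,0,0],0]
    - [0.65,[0,0,0],0]

```text
time: 3.1
tool_pos: [508.2, 68.6, 203.2]
tcp_rot: [-180.0, 0.0, 0.2]
ft_force: [0.1, -0.6, -0.1]
finger_gap: 70.6
grip_force: 0.0
```

Request:
play_rows:
  increments:
    - [0.65,[0,2,26],0]
    - [0.65,[0,0,26],0]
    - [0.65,[0,0,26],0]
    - [0.65,[0,0,26],0]
    - [0.65,[0,0,26],0]
    - [0.65,[0,0,26],0]
    - [0.65,[0,0,0],0]

```text
time: 3.68
tool_pos: [503.4, 63.4, 41.9]
tcp_rot: [180.0, 0.5, -0.1]
ft_force: [-1.2, -0.4, -1.1]
finger_gap: 70.6
grip_force: 0.0
```

```bash
python3 - <<'E'
from h import *
a=snapshot("top")["color"][150:270,140:270,::-1]; b=snapshot("side")["color"][240:360,170:300,::-1]
cv2.imwrite("pics/g1.png",cv2.resize(np.hstack([a,b]),None,fx=3,fy=3,interpolation=2))
E
```

```text
(no output)
```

View pics/g1.png

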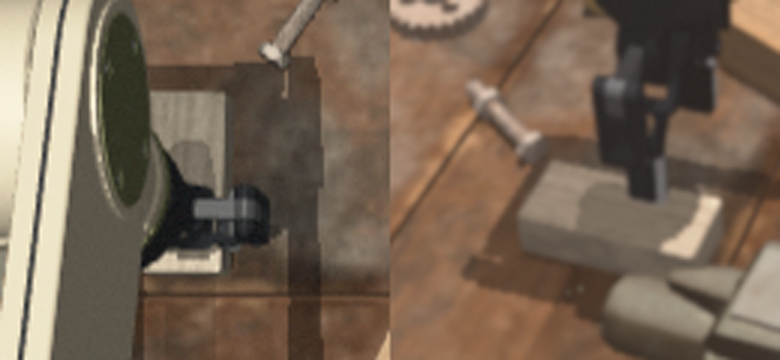

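The fingers straddle the rear end of the block at about (215,235) in the top view. In the side view the near finger tip is at (255,305). I check that against the projection.

```bash
python3 - <<'E'
from h import *
s=snapshot("side")
for y in (94,99,104):
  for z in(42,47,52): print(y,z,uv(s,[503,y,z]).round(0))
t=snapshot("top"); print(uv(t,[503,63.4-35-14,60]).round(0)); print({k:np.round(v,1) for k,v in sense().items() if k in("tool_pos","time")})
E
```

```text
94 42 [260. 320.]
94 47 [260. 318.]
94 52 [260. 316.]
99 42 [259. 322.]
99 47 [259. 320.]
99 52 [259. 318.]
104 42 [258. 324.]
104 47 [258. 322.]
104 52 [258. 320.]
[226. 229.]
{'time': np.float64(3.9), 'tool_pos': array([509.5,  64.3,  49.5])}
```

```bash
python3 - <<'E'
from h import *
s=snapshot("side"); k=lambda P:((uv(s,P)-[170,240])*3+[390,0]).round(0).tolist()
print("block top near corners",k([486,92,30]),k([596,92,30]),"far",k([486,42,30]),k([596,42,30]))
for z in(50,55,60,65): print(z,k([509.5,64.3+37,z]),k([498,64.3+37,z]),k([520,64.3+37,z]))
E
```

```text
block top near corners [692.0, 258.0] [514.0, 217.0] far [722.0, 198.0] [550.0, 160.0]
50 [645.0, 236.0] [664.0, 240.0] [627.0, 232.0]
55 [644.0, 230.0] [664.0, 234.0] [627.0, 226.0]
60 [644.0, 223.0] [663.0, 228.0] [626.0, 219.0]
65 [643.0, 217.0] [663.0, 221.0] [625.0, 213.0]
```

```bash
python3 - <<'E'
from h import *
S=[snapshot("top"),snapshot("side")]; st=sense(); print(st["tool_pos"],st["qd"],st["finger_gap"])
ims=[]
for s,(r,c) in zip(S,((165,175),(240,190))):
    im=cv2.resize(s["color"][r:r+110,c:c+110,::-1],None,fx=3.6,fy=3.6,interpolation=2)
    x,y,_=st["tool_pos"]
    for q,col in (((x,y+35,50),(0,0,255)),((x,y-35,50),(0,0,255)),((x,y+35,63),(255,0,0)),((x,y-35,63),(255,0,0))):
        u=(uv(s,q)-[c,r])*3.6; cv2.circle(im,tuple(int(v) for v in u),2,col,-1)
    ims.append(im)
cv2.imwrite("pics/g2.png",np.hstack(ims))
E
```

```text
[509.80934521  64.75770841  49.58994554] [ 0.23780749  0.25256263  0.37742296  0.00778598 -0.07384391 -0.05164548] 70.56025515929012
```

View pics/g2.png

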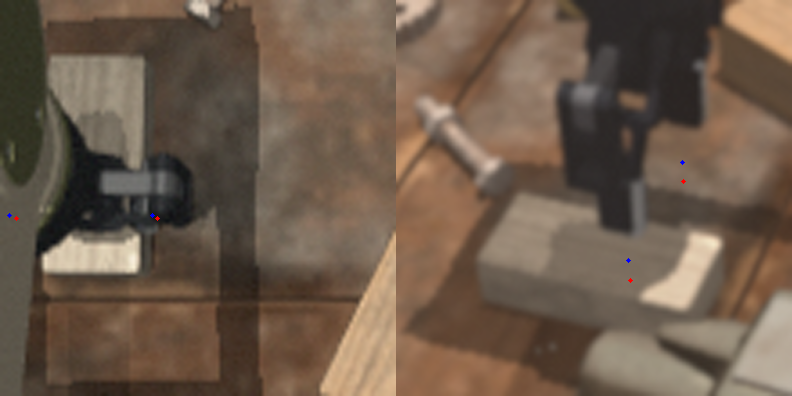

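The picture shows the -y finger just outside the block's right edge (column about 150), so the lateral position is right. The tips look about 15 mm higher than TCP height, so I descend in guarded steps.

Request:
play_rows:
  increments:
    - [0.65,[0,-2,8],0]
    - [0.65,[0,0,8],0]
    - [0.65,[0,0,8],0]
    - [0.65,[0,0,4],0]
    - [0.65,[0,0,0],0]
    - [0.65,[0,0,0],0]

```text
time: 4.53
tool_pos: [507.4, 66.9, 18.6]
tcp_rot: [180.0, 0.1, -0.0]
ft_force: [-0.7, 0.2, 0.5]
finger_gap: 70.3
grip_force: 0.0
```

```bash
cat >> h.py <<'E'
def pic(name,tr,sr,n=110,dots=()):
    ims=[]
    for nm,(r,c) in (("top",tr),("side",sr)):
        s=snapshot(nm); im=cv2.resize(s["color"][r:r+n,c:c+n,::-1],(396,396),interpolation=2)
        for q in dots:
            u=(uv(s,q)-[c,r])*396/n; cv2.circle(im,tuple(int(v) for v in u),2,(0,0,255),-1)
        ims.append(im)
    st=sense(); print(st["time"],np.round(st["tool_pos"],1),np.round(st["ft_force"],1),st["finger_gap"],st["grip_force"])
    cv2.imwrite(f"pics/{name}.png",np.hstack(ims))
E
python3 -c '
from h import *
pic("g3",(165,175),(240,190))'
```

```text
4.6333 [508.2  66.9  19.5] [-0.2 -0.1  0.2] 70.19173731143724 0.0
```

View pics/g3.png

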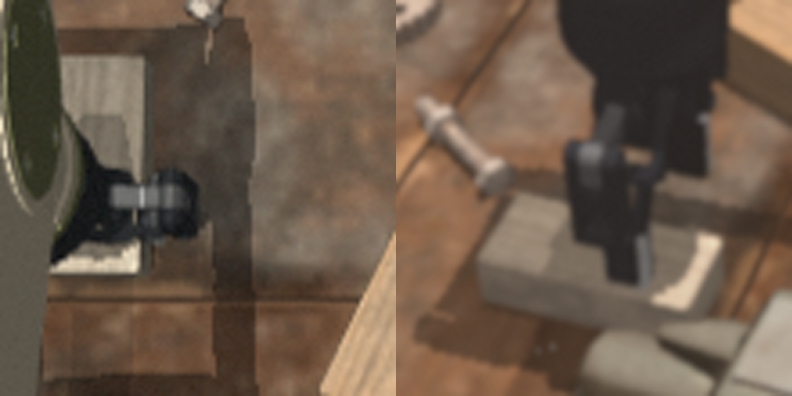

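Request:
play_rows:
  increments:
    - [0.65,[0,0,6],0]
    - [0.65,[0,0,6],0]
    - [0.65,[0,0,6],0]
    - [0.65,[0,0,0],0]
    - [0.65,[0,0,0],0]

```text
time: 5.05
tool_pos: [507.3, 66.8, 0.6]
tcp_rot: [180.0, 0.1, -0.0]
ft_force: [-0.0, -0.4, 0.9]
finger_gap: 70.5
grip_force: 0.0
```

Request:
play_rows:
  increments:
    - [-0.2,[0,0,0],0]
    - [-0.2,[0,0,0],0]
    - [-0.2,[0,0,0],0]
    - [-0.2,[0,0,0],0]
    - [-0.2,[0,0,0],0]
    - [-0.2,[0,0,0],0]
  force: 40

```text
time: 5.55
tool_pos: [508.3, 66.9, 1.6]
tcp_rot: [-180.0, -0.0, -0.0]
ft_force: [-0.0, 0.3, 0.7]
finger_gap: 33.9
grip_force: 0.0
```

```bash
python3 -c '
from h import *
pic("g4",(165,175),(240,190))'
```

```text
5.65 [508.2  66.9   1.5] [-0.4 -0.8  0.6] 34.127264187632704 0.0
```

View pics/g4.png

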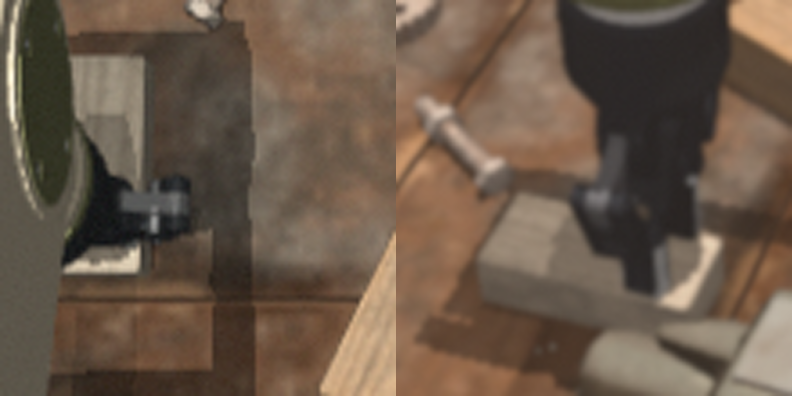

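The fingers closed to 34 mm with no grip force and show above the block top (near tip at pixel (260,322)). So the real tips stand roughly 28 mm above the reported TCP height. I reopen and go lower in guarded steps.

Request:
play_rows:
  increments:
    - [0.65,[0,0,0],0]
    - [0.65,[0,0,0],0]
    - [0.65,[0,0,0],0]
    - [0.65,[0,0,0],0]
    - [0.65,[0,0,0],0]
    - [0.65,[0,0,4],0]
    - [0.65,[0,0,4],0]
    - [0.65,[0,0,3],0]
    - [0.65,[0,0,0],0]
    - [0.65,[0,0,0],0]

```text
time: 6.48
tool_pos: [507.6, 66.9, -10.1]
tcp_rot: [180.0, 0.1, -0.0]
ft_force: [-0.7, -1.0, 0.0]
finger_gap: 70.5
grip_force: 0.0
```

```bash
python3 -c '
from h import *
pic("g5",(165,175),(240,190),dots=[(508,66.9,-10),(508,102,20),(508,32,20)])
for r in find_in("tester",snapshot("top"))[:1]: print(r["p"])'
```

```text
6.5833 [508.1  66.9  -9.7] [ 0.  -0.4  0.5] 70.00712393343662 0.0
0.68
```

View pics/g5.png

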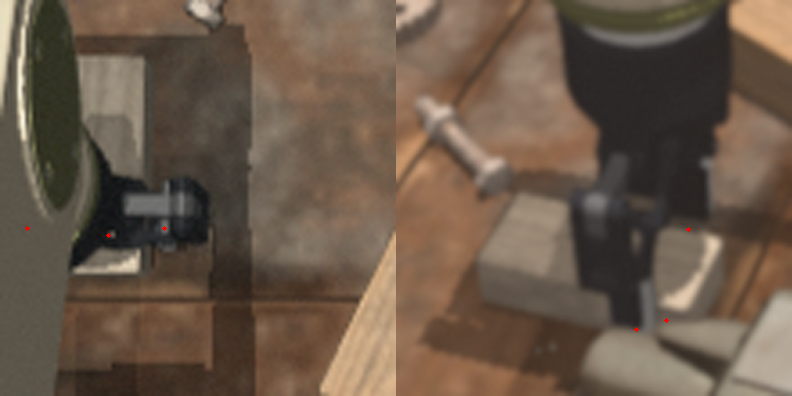

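The near tip now shows at crop (632,328), which matches a tip at z≈20 with the reported TCP at -10, so the offset is about 30 mm. x and y agree. I go 13 mm lower and grip.

Request:
play_rows:
  increments:
    - [0.65,[0,0,4],0]
    - [0.65,[0,0,4],0]
    - [0.65,[0,0,4],0]
    - [0.65,[0,0,0],0]
    - [0.65,[0,0,0],0]

```text
time: 7.1
tool_pos: [507.5, 66.9, -22.2]
tcp_rot: [180.0, 0.1, -0.0]
ft_force: [-0.1, -0.9, -0.7]
finger_gap: 70.6
grip_force: 0.0
```

Request:
play_rows:
  increments:
    - [0.0,[0,0,0],0]
    - [0.0,[0,0,0],0]
    - [0.0,[0,0,0],0]
    - [0.0,[0,0,0],0]
    - [0.0,[0,0,0],0]
    - [0.0,[0,0,0],0]
  force: 40

```text
time: 7.6
tool_pos: [508.4, 66.9, -21.3]
tcp_rot: [-180.0, -0.0, -0.0]
ft_force: [-0.6, 0.0, 1.5]
finger_gap: 49.3
grip_force: 42.3
```

Gripped (49.3 mm gap, 42 N). I lift it and carry it over the spare block to a point in front of the tester.

Request:
play_rows:
  increments:
    - [0.0,[0,0,-12],0]
    - [0.0,[0,0,-20],0]
    - [0.0,[0,0,-25],0]
    - [0.0,[0,0,-25],0]
    - [0.0,[-5,32,0],0]
    - [0.0,[-5,32,0],0]
    - [0.0,[-5,32,0],0]
    - [0.0,[-5,32,0],0]
    - [0.0,[-5,32,0],0]
    - [0.0,[-5,32,0],0]
    - [0.0,[-5,32,0],0]
    - [0.0,[-5,32,0],0]
  force: 40

```text
time: 8.6
tool_pos: [467.5, -190.6, 61.2]
tcp_rot: [180.0, -0.0, -0.0]
ft_force: [0.4, 0.1, -0.2]
finger_gap: 49.3
grip_force: 42.0
```

Request:
play_rows:
  increments:
    - [0.0,[-5,32,0],0]
    - [0.0,[-5,32,0],0]
    - [0.0,[-5,32,0],0]
    - [0.0,[-3,28,0],0]
    - [0.0,[0,0,0],0.05]
    - [0.0,[0,0,0],0.05]
    - [0.0,[0,0,0],0.05]
    - [0.0,[0,0,0],0]
    - [0.0,[0,0,0],0]

```text
time: 9.35
tool_pos: [450.0, -313.1, 60.9]
tcp_rot: [-180.0, -0.0, -8.5]
ft_force: [-0.4, 0.8, -0.3]
finger_gap: 49.2
grip_force: 42.0
```

```bash
cat > chk.py <<'E'
from h import *
st=sense(); t=np.array(st["tool_pos"]); yw=-8.6; x=np.array([np.cos(np.radians(yw)),np.sin(np.radians(yw))]); y=np.array([-x[1],x[0]]); d=t[:2]-[577.5,-332]
print("t",st["time"],t.round(1),"rot",np.round(st["tcp_rot"],1),"in tester x,y",(d@x).round(1),(d@y).round(1),np.round(st["ft_force"],1),st["finger_gap"],st["grip_force"])
E
python3 chk.py; python3 -c '
from h import *
pic("h1",(120,350),(120,220),n=150)'
```

```text
t 9.35 [ 450.  -313.1   60.9] rot [-180.    -0.    -8.5] in tester x,y -128.9 -0.4 [-0.4  0.8 -0.3] 49.160054251647466 42.03682243824005
9.45 [ 450.1 -313.    60.7] [ 0.3 -0.3 -1.4] 49.16283316938932 42.03723192214966
```

View pics/h1.png

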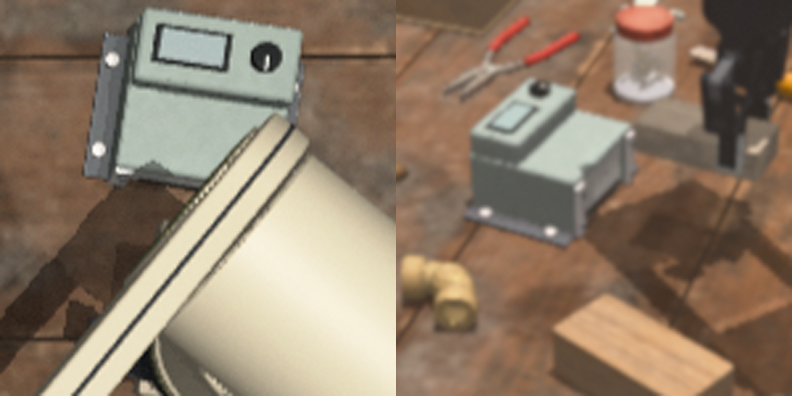

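The side view shows the held block level in front of the tester mouth, at crop (700,135). The spare block has not moved. Lowering it.

Request:
play_rows:
  increments:
    - [0.0,[0,0,18],0]
    - [0.0,[0,0,18],0]
    - [0.0,[0,0,18],0]
    - [0.0,[0,0,14],0]
    - [0.0,[0,0,8],0]
    - [0.0,[0,0,3],0]
    - [0.0,[0,0,1],0]
    - [0.0,[0,0,0],0]
    - [0.0,[0,0,0],0]

```text
time: 10.2
tool_pos: [450.8, -313.7, -18.5]
tcp_rot: [179.9, -0.1, -8.6]
ft_force: [1.0, -0.1, -0.4]
finger_gap: 49.1
grip_force: 42.1
```

```bash
python3 chk.py; python3 - <<'E'
from h import *
S=[snapshot("side"),snapshot("top")]
for s in S:
    for r in pinpoint("sample_mid",s)[:3]: print("pin",round(r["p"],2),w(s,r["xyz"]).round(0))
    for r in pinpoint("tester",s)[:1]: print("tester",round(r["p"],2),w(s,r["xyz"]).round(0))
E
```

```text
t 10.2 [ 450.8 -313.7  -18.5] rot [ 1.799e+02 -1.000e-01 -8.600e+00] in tester x,y -128.0 -0.8 [ 1.  -0.1 -0.4] 49.10464058759408 42.06274688243866
pin 0.95 [ 359. -413.   18.]
pin 0.9 [ 482. -319.   22.]
pin 0.48 [ 577. -333.   -1.]
tester 0.79 [ 579. -333.   -1.]
tester 0.73 [ 578. -331.   -1.]
```

Request:
play_rows:
  increments:
    - [0.0,[0,-0.5,1],0]
    - [0.0,[0,0,1],0]
    - [0.0,[0,0,0.7],0]
    - [0.0,[0,0,0],0]
    - [0.0,[0,0,0],0]

```text
time: 10.92
tool_pos: [450.3, -312.8, -21.3]
tcp_rot: [180.0, -0.0, -8.6]
ft_force: [-3.6, 2.8, 9.4]
finger_gap: 49.1
grip_force: 43.3
```

The block touches the bench (9 N). I release and regrip so that it lies flat, then push.

Request:
play_rows:
  increments:
    - [0.4,[0,0,0],0]
    - [0.4,[0,0,0],0]
    - [0.4,[0,0,0],0]
    - [0.0,[0,0,-0.5],0]
    - [0.0,[0,0,0],0]
    - [0.0,[0,0,0],0]
    - [0.0,[0,0,0],0]
  force: 40

```text
time: 11.5
tool_pos: [450.1, -312.5, -22.0]
tcp_rot: [-180.0, 0.0, -8.6]
ft_force: [-0.3, 0.7, 0.7]
finger_gap: 49.5
grip_force: 43.2
```

```bash
python3 chk.py
```

```text
t 11.5 [ 450.1 -312.5  -22. ] rot [-180.     0.    -8.6] in tester x,y -128.9 0.2 [-0.3  0.7  0.7] 49.484944354945874 43.213019371032715
```

Push 60 mm first (the flap starts around 45–50 mm), and check the force.

Request:
play_rows:
  increments:
    - [0.0,[4,0,0],0]
    - [0.0,[6,0,0],0]
    - [0.0,[6,0,0],0]
    - [0.0,[6,0,0],0]
    - [0.0,[6,0,0],0]
    - [0.0,[6,0,0],0]
    - [0.0,[6,0,0],0]
    - [0.0,[6,0,0],0]
    - [0.0,[6,0,0],0]
    - [0.0,[6,0,0],0]
    - [0.0,[2,0,0],0]
    - [0.0,[0,0,0],0]

```text
time: 12.5
tool_pos: [510.2, -321.6, -21.9]
tcp_rot: [180.0, -0.0, -8.6]
ft_force: [0.0, -0.8, -0.5]
finger_gap: 49.4
grip_force: 43.2
```

```bash
python3 chk.py
```

```text
t 12.5 [ 510.2 -321.6  -21.9] rot [180.   -0.   -8.6] in tester x,y -68.1 0.2 [ 0.  -0.8 -0.5] 49.36685343434935 43.16818714141846
```

Request:
play_rows:
  increments:
    - [0.0,[5,0,0],0]
    - [0.0,[5,0,0],0]
    - [0.0,[5,0,0],0]
    - [0.0,[5,0,0],0]
    - [0.0,[4,0,0],0]
    - [0.0,[1,0,0],0]
    - [0.0,[0,0,0],0]
    - [0.0,[0,0,0],0]

```text
time: 13.17
tool_pos: [534.6, -325.3, -21.9]
tcp_rot: [180.0, -0.0, -8.6]
ft_force: [0.6, -0.5, -0.8]
finger_gap: 49.0
grip_force: 43.0
```

```bash
python3 chk.py
```

```text
t 13.1667 [ 534.6 -325.3  -21.9] rot [180.   -0.   -8.6] in tester x,y -43.4 0.2 [ 0.6 -0.5 -0.8] 48.995928212836624 43.03319334983826
```

Request:
play_rows:
  increments:
    - [0.0,[1.5,0,0],0]
    - [0.0,[1.5,0,0],0]
    - [0.0,[1,0,0],0]
    - [0.0,[0,0,0],0]
    - [0.0,[0,0,0],0]

```text
time: 13.58
tool_pos: [538.3, -326.0, -21.8]
tcp_rot: [180.0, -0.0, -8.6]
ft_force: [0.3, 0.2, -1.3]
finger_gap: 49.4
grip_force: 43.1
```

```bash
python3 chk.py; python3 - <<'E'
from h import *
for n in("side","top"):
    s=snapshot(n)
    for r in pinpoint("sample_mid",s)[:3]: print("pin",round(r["p"],2),w(s,r["xyz"]).round(0))
    for r in regions_of("flap",s)[:2]: print("flap",round(r["p"],2),r["mask"].sum())
E
```

```text
t 13.5833 [ 538.3 -326.   -21.8] rot [180.   -0.   -8.6] in tester x,y -39.7 0.1 [ 0.3  0.2 -1.3] 49.3552513566559 43.09741973876953
pin 0.89 [ 357. -410.   17.]
pin 0.67 [ 574. -332.   15.]
pin 0.9 [ 354. -402.   17.]
```

Request:
play_rows:
  increments:
    - [0.0,[1,0,0],0]
    - [0.0,[1,0,0],0]
    - [0.0,[0,0,0],0]
    - [0.0,[0,0,0],0]

```text
time: 14.22
tool_pos: [539.5, -326.1, -21.9]
tcp_rot: [-180.0, 0.1, -8.6]
ft_force: [-5.3, 0.9, 2.2]
finger_gap: 49.0
grip_force: 43.5
```

Request:
play_rows:
  increments:
    - [0.0,[1,0,0],0]
    - [0.0,[0.5,0,0],0]
    - [0.0,[0,0,0],0]
    - [0.0,[0,0,0],0]

```text
time: 14.55
tool_pos: [539.4, -326.0, -21.9]
tcp_rot: [-180.0, 0.2, -8.6]
ft_force: [-13.1, 2.7, 9.3]
finger_gap: 49.0
grip_force: 44.2
```

The block has met the stop (13 N, no further travel). I ease off slightly, open and lift away.

Request:
play_rows:
  increments:
    - [0.0,[-1,0,0],0]
    - [0.65,[0,0,0],0]
    - [0.65,[0,0,0],0]
    - [0.65,[0,0,0],0]
    - [0.65,[0,0,0],0]
    - [0.65,[0,0,0],0]
    - [0.65,[0,0,-10],0]
    - [0.65,[0,0,-20],0]
    - [0.65,[0,0,-30],0]
    - [0.65,[0,0,-30],0]
    - [0.65,[0,0,-30],0]
    - [0.65,[0,0,-30],0]

```text
time: 15.55
tool_pos: [540.6, -326.2, 130.5]
tcp_rot: [180.0, -0.0, -8.6]
ft_force: [0.6, -0.0, 0.2]
finger_gap: 70.4
grip_force: 0.0
```

Request:
play_rows:
  increments:
    - [0.65,[-25,30,-10],0]
    - [0.65,[-25,30,-10],0]
    - [0.65,[-25,30,0],0]
    - [0.65,[-25,30,0],0]
    - [0.65,[-25,30,0],0]
    - [0.65,[-25,30,0],0]
    - [0.65,[0,0,0],0]
    - [0.65,[0,0,0],0]

```text
time: 16.22
tool_pos: [363.7, -483.4, 149.1]
tcp_rot: [180.0, -0.0, -8.8]
ft_force: [1.1, 0.5, 0.1]
finger_gap: 70.3
grip_force: 0.0
```

```bash
python3 chk.py; python3 - <<'E'
from h import *
S=[]
for n in("side","top"):
    s=snapshot(n); S.append(s)
    for r in pinpoint("sample_mid",s)[:3]: print(n,"pin",round(r["p"],2),w(s,r["xyz"]).round(0))
    for r in pinpoint("spare_mid",s)[:1]: print("spare",round(r["p"],2),w(s,r["xyz"]).round(0))
    for q in ("flap","sample_mid"):
        for r in regions_of(q,s)[:3]:
            v,u=np.nonzero(r["mask"]); print(n,q,round(r["p"],2),r["mask"].sum(),u.min(),u.max(),v.min(),v.max(),ray(s,u.mean(),v.mean(),30).round(0))
            P=np.array([ray(s,a,b,30)[:2] for a,b in zip(u,v)]); d=P-[577.5,-332]; x=np.array([.9888,-.1495])
            print("   tester x",np.percentile(d@x,[1,99]).round(0),"y",np.percentile(d@[.1495,.9888],[1,99]).round(0))
E
```

```text
t 16.2167 [ 363.7 -483.4  149.1] rot [180.   -0.   -8.8] in tester x,y -188.8 -181.7 [1.1 0.5 0.1] 70.34278697501192 0.0
side pin 0.93 [ 356. -411.   19.]
side pin 0.74 [ 568. -334.   16.]
side pin 0.45 [ 472. -105.   21.]
spare 0.89 [ 473. -106.   19.]
side sample_mid 0.57 714 292 326 182 209 [ 547. -309.   30.]
   tester x [-74.  12.] y [-24.  59.]
side sample_mid 0.56 1033 374 422 175 210 [ 354. -384.   30.]
   tester x [-268. -153.] y [-141.  -30.]
side sample_mid 0.17 2389 279 347 232 289 [469. -95.  30.]
   tester x [-213.  -67.] y [155. 275.]
top pin 0.69 [ 356. -405.   17.]
top pin 0.66 [ 571. -330.   18.]
spare 0.45 [ 578. -334.    3.]
top sample_mid 0.91 1117 401 434 186 226 [ 547. -325.   30.]
   tester x [-65.   3.] y [-23.  29.]
top sample_mid 0.77 1945 437 492 280 346 [ 357. -403.   30.]
   tester x [-261. -152.] y [-142.  -64.]
```

```bash
python3 -c '
from bench import *
print(hand_in())'
```

```text
the job is handed in; nothing more can be done
None
```

The pale block is in the moisture tester against the stop and released, with its rear half out of the mouth; I handed the job in at about 16 s, the larger block was not touched, and I inferred the flap's resting position from the block's (not seen directly).

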